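Raise one necklace stand level with its mate and hold it for clamping

ROBOT

A 6-joint arm with a two-finger parallel gripper is mounted at the origin on the work surface. World frame = base frame: x ahead of the robot, y to its left, z up, the work surface at z = 0. Lengths are in m, angles in degrees, forces in N, time in s.
With the tool pointing down it reaches from about 0.4 to 0.825 m from the base axis. Payload 7 kg.
Tool frame: the origin (TCP) lies midway between the tips of the shut fingers; the grasp point (between the pads) lies 19 mm behind it; z points along the fingers, y is the line along which they close (so a half turn about z gives the same grasp; the last joint's range is limited). The gripper opens to 88 mm and grips with 3 to 60 N. Pads are 19 mm wide; open, the fingers measure 130 mm over their backs; the gripper's body (78 mm by 193 mm) begins 47 mm behind the grasp point.
Start: joints at [-60.384, 20.546, 0.682, 0, -70.136, -16.507], TCP at [0.153, -0.657, 0.227] pointing down, gripper open.
Joint ranges: [-176.03, 176.03], [-82.01, 121.73], [-58.28, 71.71], [-173.87, 95.51], [-174.79, -0.11], [-173.66, 173.66]. Speed limits (degrees/s): [136.94, 136.94, 172.46, 180, 180, 180].

INTERFACE

Orientations are given as [roll, pitch, yaw] about the fixed x, y, z axes, in that order (R = Rz(yaw) Ry(pitch) Rx(roll)).
In Python, from plant import ctrl gives the robot as it stands. The module is installed in compiled form; this text tells all that it offers.
- The arm moves only by the tool send_rows, never from a script. Its argument "plan" is a list that holds one entry, the list of rows, each a list of 6 numbers: the shift along the tool's x, y, z in parts of the range, where 1.0 means 50 cm, then the turn, a rotation vector about the tool's x, y, z in fractions of the full range, 1 being 60 degrees. A call has 1 to 8 rows; each row is the pose to reach, as a shift and turn from the pose commanded when the call began, along the tool's axes at that moment; what a row does not reach only later rows make up. A row lasts 1/12 s, in which the tool goes at most 41.7 mm and 7.16 degrees, less where a joint would pass 70% of its speed; a pose out of reach is approached as far as the arm can. No shift or turn number may pass 1 either way. A call with a gripper value outside its range is refused whole. "fingers" is the opening, from 0 (shut) to 1 (fully open), set as the call begins (left out, the last holds). The fingers move at their own pace and stop on an object; the grip force is fixed at half the most. Time passes only in rows, so rows that repeat a pose let the fingers close. It gives the time, the measured TCP pose, the force, the opening and the grip force at its end, in the units of the state.
- ctrl.get_obs(): the state, without advancing time (a new reading comes with each control period).
- ctrl.snapshot(name): name is "scene" or "top"; returns a dict with "img" (384x512x3 uint8, red, green, blue), "K" (3x3 intrinsics, pixels), "k1" (the pictures are not rectified: a ray, as slopes to the right and down, at radius r is drawn at 1 + k1 r^2 times it, then the intrinsics apply), "pose" (4x4, takes a point from camera to world coordinates). Camera axes: x right, y down, z forward; pixel columns grow to the right and rows downward; lengths in m; the calibration is good to about 2 mm. A picture is of the moment at which its call begins. There is no depth.
- ctrl.close_job(): hands the job in; it is judged then, once.
The state is a dict: "clock": time; "joint_pos": joint angles; "qvel": joint speeds; "tau": joint torques, N m; "tool_pos": TCP position; "orientation": TCP orientation; "force": force on the tool from outside, world axes, zero at the start; "moment": the same for the moment, N m; "opening": finger opening in m; "gripper_force": force on a finger pad.
Only numpy, scipy, OpenCV 4.12 (cv2) and the standard library are available. Lean on these libraries where they do the work, as an engineer would, in place of code of your own. Each camera call takes 0.05 s, during which the arm holds its last target. There are 200 camera calls.

TASK

The thumbscrew of the lower necklace stand is slack and its rod has dropped to the bottom of the tube. Draw that T-bar straight up, keeping the rod in its tube, until its wooden bar is level with the bar of the taller stand and parallel to it, and finish while still gripping it there so that I can tighten the screw. Leave its foot standing where it is, and do not disturb the taller stand or the other things on the cabinet.

Things in the scene. Friction and masses are not known exactly. Their poses are not given: they have to be found in the camera images.
- tbar: T-bar of the lower stand, one loose piece (about 0.15 kg): upright steel rod 10 mm in diameter with an oak bar across its top. Origin at the centre of the rod's lower end, z up along the rod, y along the bar. The bar is 18 x 170 x 18 mm, centred on the rod, its centre 191 mm above the origin, its underside 182 mm. The rod slides and turns freely in the tube, and drops if let go.
- bar_mid (a point): Centre of the oak bar of the lower stand's T-bar, on the rod's axis; y along the bar, z up. At the start it is 200 mm above the cabinet top and 35 mm above the tube's mouth.
- rod_foot (a point): Centre of the lower end of the T-bar's rod; at the start it stands on the bottom of the tube, 9 mm above the cabinet top.
- stand: Foot of the lower stand, loose, about 1.1 kg: steel disc 140 mm in diameter, 9 mm thick, with an upright tube in its centre, 18 mm outside, bore 11.2 mm, 156 mm deep down to the disc. The tube's top 18 mm is a dark collar 25 mm in diameter with a slack thumbscrew on the +x side, reaching 29 mm from the tube's axis. Origin at the centre of the disc's underside, z up.
- tube_mouth (a point): Centre of the mouth of the lower stand's tube, on its axis, 165 mm above the cabinet top; the thumbscrew's head ends 1 mm below this level.
- mate: Foot of the taller stand, of the same make and sizes, 1.1 kg, loose on the cabinet top 240 to 465 mm from the lower stand, to its left or its right. Its thumbscrew is tight, so its T-bar stays fixed in it. Origin at the centre of the disc's underside.
- mate_bar_mid (a point): Centre of the oak bar of the taller stand, the height to match: 50 to 95 mm higher than the lower bar is at the start. Same 18 x 170 x 18 mm bar, y along the bar, z up.
- book: White book lying flat beyond the stands, 130 x 190 x 24 mm, loose; origin under its centre.
- candle_jar: Lidded amber candle jar standing on the book, 68 mm in diameter, 75 mm high, loose; origin under its centre.
- tealight_holder: Round clay tealight holder between the robot and the stands, 80 mm in diameter, 62 mm high, loose; origin under its centre.
- key_dish: Shallow white ceramic dish left of the stands, 110 mm in diameter, 30 mm high, loose; origin under its centre.

How it is judged (in metres and radians):
At the end, for the whole second after the job is handed in: Fingers hold the lower stand's bar still (over 3 N), level with the taller stand's bar within 7 mm and parallel within 0.12 rad (7 degrees), rod still in its tube and clear of the taller stand; the foot is flat on the cabinet, within 15 mm of where it stood (z of bar_mid in the frame of mate_bar_mid between -0.007 and 0.007 m and angle between the y axis of tbar and the y axis of mate_bar_mid, either way round below 0.12 rad and z of rod_foot in the frame of stand below 0.125 m and horizontal distance between rod_foot and stand below 0.006 m and angle between stand's own z axis and vertical below 0.04 rad and height (world z) of stand below 0.004 m and distance of stand from where it was at the start of the episode below 0.015 m and contact force between the fingers and tbar above 3 N and contact force between tbar and mate below 0.3 N and linear speed of tbar below 0.02 m/s); the arm keeps its last pose, push and grip.
It fails at once if the rod is pulled right out of its tube (z of rod_foot in the frame of stand above 0.15 m).
It fails at once if the lower stand's foot is lifted, tipped or dragged more than 30 mm (angle between stand's own z axis and vertical above 0.15 rad or height (world z) of stand above 0.012 m or distance of stand from where it was at the start of the episode above 0.03 m).
It fails at once if the taller stand is disturbed: its foot or bar moved more than 20 mm (distance of any of mate, mate_bar_mid from where it was at the start of the episode above 0.02 m).
It fails at once if the book, candle jar, tealight holder or dish is moved more than 30 mm (distance of any of book, candle_jar, tealight_holder, key_dish from where it was at the start of the episode above 0.03 m).
It also fails if it takes over 40 s, if anything falls off the work surface, if the arm or the gripper's body presses on something with over 40 N, if the wrist force passes 120 N, or if a joint passes its speed limit or range.

## Working session

There is one attempt and no reset: what is moved stays moved. The work goes in short steps, Python scripts to look and compute and a tool call to move; the robot and the scene stay as the last step left them, time stands still between calls to the robot, and variables do not carry over. Pictures are saved under pics/ and viewed, at most 10 in all, crops included, and the job is handed in when it is done.

Besides the shell and the picture viewer there is one more tool, called after "Call:" as a command line: name --argument value ..., lists and objects as JSON in quotes. send_rows: Moves the arm, as the interface text tells. Its arguments: {"type":"object","properties":{"plan":{"type":"array","items":{"type":"array","items":{"type":"array","items":{"type":"number"}}}},"fingers":{"type":"number"}},"required":["plan"]}

```bash
mkdir -p pics; cat > h.py <<'E'
import numpy as np, cv2
from plant import ctrl
def snap(n,f):
    s=ctrl.snapshot(n); cv2.imwrite(f'pics/{f}.png',s['img'][...,::-1]); np.savez(f'pics/{f}.npz',**s); return s
def load(f): return dict(np.load(f'pics/{f}.npz'))
def ray(s,u,v):
    K=s['K']; d=np.array([(u-K[0,2])/K[0,0],(v-K[1,2])/K[1,1]]); p=d.copy()
    for _ in range(20): p=d/(1+float(s['k1'])*(p@p))
    T=s['pose']; r=T[:3,:3]@np.array([*p,1]); return T[:3,3],r/np.linalg.norm(r)
def onz(s,u,v,z):
    o,r=ray(s,u,v); return o+r*(z-o[2])/r[2]
def proj(s,P):
    T=s['pose']; c=T[:3,:3].T@(np.array(P)-T[:3,3]); p=c[:2]/c[2]; p=p*(1+float(s['k1'])*(p@p))
    return p@np.diag([s['K'][0,0],s['K'][1,1]])+s['K'][:2,2]
def tri(s1,a,s2,b):
    o1,r1=ray(s1,*a);o2,r2=ray(s2,*b)
    t=np.linalg.lstsq(np.c_[r1,-r2],o2-o1,rcond=None)[0]
    A,B=o1+r1*t[0],o2+r2*t[1]; return (A+B)/2,np.linalg.norm(A-B)
E
python3 - <<'E'
from h import *
a=snap('scene','s0');b=snap('top','t0')
for s in(a,b):print(s['pose'].round(3),s['K'].round(1),s['k1'])
o=ctrl.get_obs();print(o)
E
```

```text
[[ 0.909  0.295 -0.294  0.912]
 [ 0.416 -0.663  0.622 -0.551]
 [-0.012 -0.688 -0.725  0.906]
 [ 0.     0.     0.     1.   ]] [[416.9   0.  253.6]
 [  0.  416.9 199.3]
 [  0.    0.    1. ]] -0.037992424793918456
[[ 0.006 -0.998  0.065  0.517]
 [-1.    -0.006  0.008  0.102]
 [-0.007 -0.065 -0.998  1.084]
 [ 0.     0.     0.     1.   ]] [[429.3   0.  248.5]
 [  0.  429.3 188.1]
 [  0.    0.    1. ]] -0.15851710579230524
{'clock': 0.1, 'joint_pos': array([-6.03832326e+01,  2.05876395e+01,  6.38508457e-01, -1.85979074e-02,
       -7.01378028e+01, -1.65056845e+01]), 'qvel': array([ 0.01273164, -0.18563314,  0.08618564,  0.0158138 , -0.10488186,
       -0.01798732]), 'tau': array([-2.87544397e-03, -5.84161735e+01,  2.93750525e+01,  7.01558679e+00,
        1.01311225e-02, -6.97946643e-05]), 'tool_pos': array([ 0.15297236, -0.65696799,  0.2257063 ]), 'orientation': array([ 1.79911681e+02, -7.93753327e-03, -1.66895243e+02]), 'force': array([ 0.28583985,  0.55543994, -0.25766251]), 'moment': array([ 0.01369878,  0.01116981, -0.01608506]), 'gripper_force': 0.0, 'opening': 0.08775166583828699}
```

View pics/s0.png

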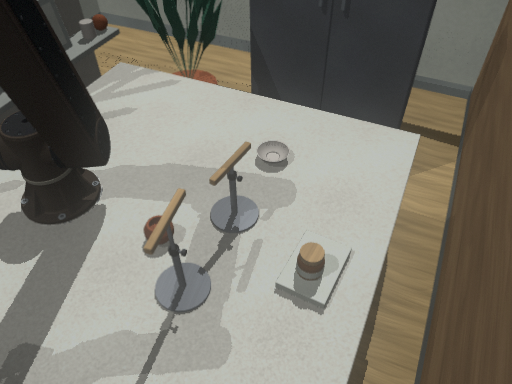

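View pics/t0.png

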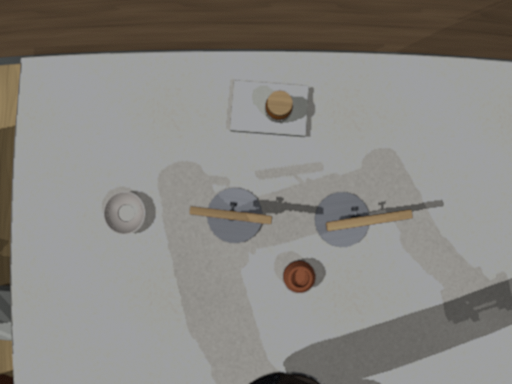

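The scene view shows the lower stand (bar about (231,163), disc (235,213)) and the taller one (bar (166,219), disc (183,287)). In the top view their bars are at (231,215) and (369,220). The tealight is at (299,277), the dish at (126,212), and the book with its jar at (270,108). Next I'll segment the bars and discs.

```bash
cat >> h.py <<'E'
def oak(s,box):
    h=cv2.cvtColor(s['img'],cv2.COLOR_RGB2HSV); m=cv2.inRange(h,(8,85,70),(22,255,255))
    k=np.zeros_like(m); x0,y0,x1,y1=box; k[y0:y1,x0:x1]=m[y0:y1,x0:x1]
    c=max(cv2.findContours(k,0,2)[0],key=cv2.contourArea); return c
def ends(c):
    (cx,cy),wh,a=r=cv2.minAreaRect(c); p=cv2.boxPoints(r)
    if np.linalg.norm(p[0]-p[1])<np.linalg.norm(p[1]-p[2]): return (p[0]+p[1])/2,(p[2]+p[3])/2,r
    return (p[1]+p[2])/2,(p[3]+p[0])/2,r
def disc(s,box):
    h=cv2.cvtColor(s['img'],cv2.COLOR_RGB2HSV); m=cv2.inRange(h,(95,20,40),(130,140,150))
    k=np.zeros_like(m); x0,y0,x1,y1=box; k[y0:y1,x0:x1]=m[y0:y1,x0:x1]
    k=cv2.morphologyEx(k,2,np.ones((3,3)))
    c=np.vstack([c for c in cv2.findContours(k,0,2)[0] if cv2.contourArea(c)>60])
    return cv2.fitEllipse(cv2.convexHull(c))
E
python3 - <<'E'
from h import *
a=load('s0');b=load('t0')
for n,sb,tb,sd,td in(('low',(200,135,260,190),(180,195,280,235),(200,190,270,235),(200,180,270,250)),('mate',(140,180,190,255),(320,200,420,240),(145,262,220,320),(308,185,378,250))):
    ea=ends(oak(a,sb));eb=ends(oak(b,tb));print(n,ea,eb)
    for z in(.2,.25,.28): print(z,'scene',onz(a,*ea[2][0],z).round(4),'top',onz(b,*eb[2][0],z).round(4))
    print(tri(a,ea[2][0],b,eb[2][0]))
    P=[onz(b,*e,.209 if n=='low' else .28) for e in eb[:2]];d=P[0]-P[1];print('len',np.linalg.norm(d),'yaw',np.degrees(np.arctan2(d[1],d[0])))
    for s,x in((a,sd),(b,td)):
        e=disc(s,x);print(e,onz(s,*e[0],.009).round(4))
E
```

```text
low (array([228.5    , 162.50002], dtype=float32), array([212.     , 179.00002], dtype=float32), ((220.25, 170.75001525878906), (4.242640495300293, 23.33452033996582), 45.0)) (array([190.61484, 210.75536], dtype=float32), array([270.3149 , 218.92973], dtype=float32), ((230.46487426757812, 214.84254455566406), (80.11817169189453, 8.162310600280762), 5.856013774871826))
0.2 scene [0.5088 0.1093 0.2   ] top [0.5191 0.1457 0.2   ]
0.25 scene [0.5374 0.0625 0.25  ] top [0.519  0.1432 0.25  ]
0.28 scene [0.5545 0.0344 0.28  ] top [0.519  0.1417 0.28  ]
(array([0.50726807, 0.13906848, 0.17686622]), np.float64(0.028444600642150014))
len 0.16353306663068767 yaw 84.56219434646665Traceback (most recent call last):
  File "<stdin>", line 9, in <module>
  File "h.py", line 31, in disc
    c=np.vstack([c for c in cv2.findContours(k,0,2)[0] if cv2.contourArea(c)>60])
    return _nx.concatenate(arrs, 0, dtype=dtype, casting=casting)
           ~~~~~~~~~~~~~~~^^^^^^^^^^^^^^^^^^^^^^^^^^^^^^^^^^^^^^^
ValueError: need at least one array to concatenate
```

```bash
python3 - <<'E'
from h import *
a=load('s0');b=load('t0')
for s,p in((a,[(243,152),(235,160),(225,168),(218,178),(240,220),(225,217),(190,290),(170,208),(160,230),(270,200),(120,180)]),(b,[(200,212),(225,215),(260,219),(235,235),(230,195),(343,240),(390,219),(170,300),(300,220)])):
    h=cv2.cvtColor(s['img'],cv2.COLOR_RGB2HSV)
    for u,v in p: print((u,v),h[v,u])
A=cv2.resize(a['img'][130:320,130:275],None,fx=3.1,fy=3.1,interpolation=2)
B=cv2.resize(b['img'][175:295,180:420],None,fx=3.3,fy=3.3,interpolation=2)
cv2.imwrite('pics/cA.png',A[...,::-1]);cv2.imwrite('pics/cB.png',B[...,::-1])
E
```

```text
(243, 152) [18 51 85]
(235, 160) [17 54 89]
(225, 168) [ 18  87 155]
(218, 178) [20 55 84]
(240, 220) [105  14 146]
(225, 217) [107  14 125]
(190, 290) [107  14 124]
(170, 208) [ 18  90 170]
(160, 230) [ 17  88 160]
(270, 200) [ 27  14 165]
(120, 180) [ 26  13 163]
(200, 212) [ 17  98 140]
(225, 215) [ 18  96 138]
(260, 219) [ 18  96 144]
(235, 235) [113  18 116]
(230, 195) [110  17 132]
(343, 240) [110  18 131]
(390, 219) [ 17  98 146]
(170, 300) [ 38   6 158]
(300, 220) [ 19  14 146]
```

View pics/cA.png

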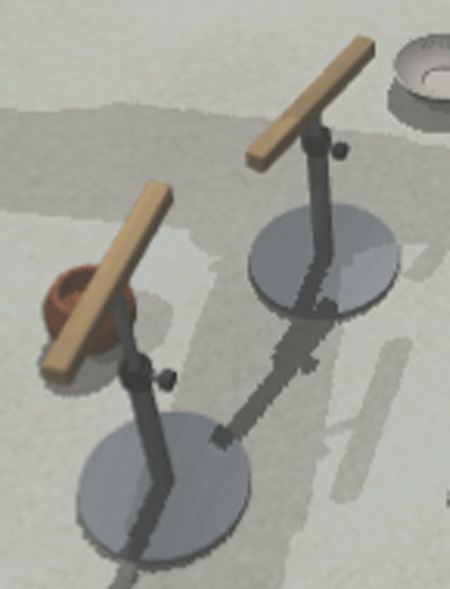

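View pics/cB.png

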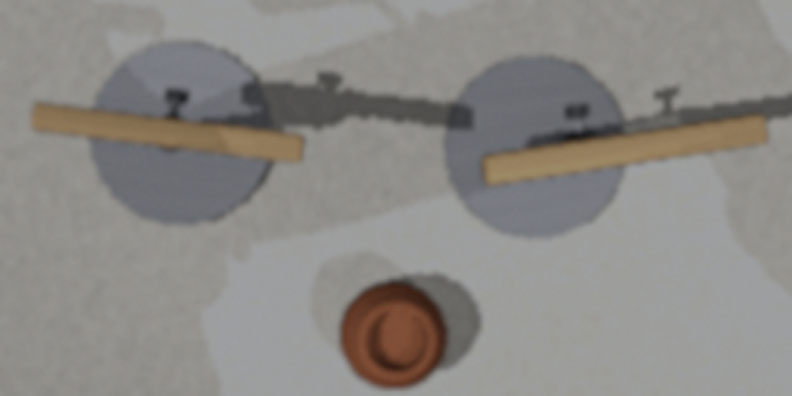

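The crops show both bars in partial shade, with the discs a bluish low-saturation grey and the thumbscrews on the +x side. I'll loosen the masks to match.

```bash
sed -i 's/(8,85,70),(22,255,255)/(12,40,60),(23,255,255)/; s/(95,20,40),(130,140,150)/(95,9,60),(130,60,200)/' h.py
python3 - <<'E'
from h import *
a=load('s0');b=load('t0')
for n,sb,tb,sd,td in(('low',(205,138,255,190),(180,195,280,235),(205,188,265,235),(200,180,270,250)),('mate',(140,183,190,255),(320,200,420,240),(145,258,220,320),(308,185,378,250))):
    ea=ends(oak(a,sb));eb=ends(oak(b,tb));print(n,ea[2],eb[2])
    p,e=tri(a,ea[2][0],b,eb[2][0]);print('bar',p.round(4),e.round(4))
    P=[onz(b,*e,p[2]+.007) for e in eb[:2]];d=P[0]-P[1];print('len',np.linalg.norm(d),'yaw',np.degrees(np.arctan2(d[1],d[0])),(P[0]+P[1])/2)
    P=[onz(a,*e,p[2]+.007) for e in ea[:2]];d=P[0]-P[1];print('len',np.linalg.norm(d),'yaw',np.degrees(np.arctan2(d[1],d[0])),(P[0]+P[1])/2)
    for s,x in((a,sd),(b,td)):
        e=disc(s,x);print(np.round(e[0],1),np.round(e[1],1),onz(s,*e[0],.007).round(4))
for n,f,lo,hi,box,z in(('teal',b,(0,120,30),(12,255,255),(270,255,325,300),.06),):
    h=cv2.cvtColor(f['img'],cv2.COLOR_RGB2HSV);m=cv2.inRange(h,lo,hi);k=np.zeros_like(m);k[255:300,270:325]=m[255:300,270:325]
    c,r=cv2.minEnclosingCircle(max(cv2.findContours(k,0,2)[0],key=cv2.contourArea));print(n,onz(f,*c,z),r)
E
```

```text
low ((230.00003051757812, 163.00001525878906), (8.485280990600586, 56.56854248046875), 45.0) ((230.1923065185547, 214.46156311035156), (82.8552017211914, 9.550674438476562), 7.125016689300537)
bar [0.519  0.1456 0.2001] 0.0022
len 0.1695164172543383 yaw 83.29520893762225 [0.51984936 0.14614649 0.20711868]
len 0.1782440429439403 yaw 82.28939695483854 [0.52249335 0.14246818 0.20711868]
[234.3 213.2] [35.3 47.4] [0.5198 0.1463 0.007 ]
[234.4 215. ] [54.1 54.4] [0.5192 0.1453 0.007 ]
mate ((163.0636749267578, 219.71656799316406), (15.163651466369629, 73.98265838623047), 28.610458374023438) ((368.79461669921875, 219.6308135986328), (10.087150573730469, 87.12529754638672), 81.46923065185547)
bar [ 0.5085 -0.1259  0.2623] 0.0055
len 0.17126962555195463 yaw -81.71259894649486 [ 0.51084313 -0.12355682  0.26925516]
len 0.17949197079544466 yaw 99.59686193360326 [ 0.50935274 -0.12559075  0.26925516]
[182.6 286.7] [46.7 56.1] [ 0.5109 -0.1251  0.007 ]
[341.7 219.2] [53.5 54.3] [ 0.5099 -0.1249  0.007 ]
teal [ 0.37441027 -0.01082739  0.06      ] 15.361310958862305
```

```bash
cat >> h.py <<'E'
from scipy.spatial.transform import Rotation as R
def row(pos,yaw,start=None):
    o=ctrl.get_obs() if start is None else start
    R0=R.from_euler('xyz',o['orientation'],degrees=True); d=R0.inv().apply(np.array(pos)-o['tool_pos'])*100
    w=(R0.inv()*R.from_euler('xyz',[180,0,yaw],degrees=True)).as_rotvec(degrees=True); return np.r_[d,w].round(2).tolist()
def hullrect(s,c,z,yaw): # projected bar box rectangle
    q=np.radians(yaw);u=np.array([np.cos(q),np.sin(q),0]);v=np.array([-u[1],u[0],0])
    P=[proj(s,np.r_[c,z]+i*.085*u+j*.009*v+k*np.array([0,0,.009])) for i in(-1,1) for j in(-1,1) for k in(-1,1)]
    return ends(np.array(P,np.float32))
E
python3 - <<'E'
from h import *
a=load('s0');b=load('t0')
c=oak(a,(140,183,190,255));h=cv2.cvtColor(a['img'],cv2.COLOR_RGB2HSV)
h=cv2.inRange(h,(15,60,100),(23,255,255));k=np.zeros_like(h);k[183:255,140:190]=h[183:255,140:190]
k=max(cv2.findContours(k,0,2)[0],key=cv2.contourArea);e=ends(k);print(e, ends(c))
print(tri(a,e[2][0],b,ends(oak(b,(320,200,420,240)))[2][0]))
for z in(.25,.26,.27,.28,.29):
    r=hullrect(a,[.5103,-.125],z,98.4);t=hullrect(b,[.5103,-.125],z,98.4);print(z,r[0],r[1],r[2][0],'top',t[2][0],t[2][1])
r=hullrect(a,[.5192,.1455],.2,83);print(r,ends(oak(a,(205,138,255,190))))
print(ends(oak(b,(320,200,420,240))))
print(row([.42,-.45,.40],-130),row([.519,.1455,.36],-97))
E
```

```text
(array([181.18336, 187.97058], dtype=float32), array([145.96806, 250.11523], dtype=float32), ((163.57571411132812, 219.04290771484375), (8.178208351135254, 71.42881774902344), 29.538782119750977)) (array([180.77705, 187.24203], dtype=float32), array([145.3503, 252.1911], dtype=float32), ((163.0636749267578, 219.71656799316406), (15.163651466369629, 73.98265838623047), 28.610458374023438))
(array([ 0.50897427, -0.12512982,  0.26377369]), np.float64(0.004430673695531795))
0.25 [183.3732  191.67303] [146.65344 258.59335] (165.01332092285156, 225.13319396972656) top (367.34124755859375, 219.87022399902344) (9.712206840515137, 86.99362182617188)
0.26 [182.78047 188.427  ] [145.58824 255.56244] (164.18435668945312, 221.99472045898438) top (368.70135498046875, 219.9134063720703) (9.83466911315918, 87.99787902832031)
0.27 [182.17926 185.1287 ] [144.5033  252.47528] (163.34127807617188, 218.80198669433594) top (370.09307861328125, 219.95761108398438) (9.960248947143555, 89.02442932128906)
0.28 [181.56926 181.77696] [143.39793 249.33043] (162.4835968017578, 215.55369567871094) top (371.5178222
[... 187 characters left out ...]
) (10.221199989318848, 91.1490249633789)
(array([250.01772, 142.28107], dtype=float32), array([209.08232, 185.07657], dtype=float32), ((229.55001831054688, 163.67881774902344), (10.326889991760254, 59.221290588378906), 43.72737503051758)) (array([250.00003, 143.00002], dtype=float32), array([210.00003, 183.00002], dtype=float32), ((230.00003051757812, 163.00001525878906), (8.485280990600586, 56.56854248046875), 45.0))
(array([411.8753, 213.1687], dtype=float32), array([325.71393, 226.09293], dtype=float32), ((368.79461669921875, 219.6308135986328), (10.087150573730469, 87.12529754638672), 81.46923065185547))
[-30.7, 14.13, -17.41, 0.09, 0.02, -36.9] [-53.84, 69.88, -13.33, 0.08, 0.05, -69.9]
```

The rows are not in the units I measure in: shifts go in shares of 50 cm and turns go in shares of 60 degrees. I convert before sending: -17.4 cm / 50 = -0.348, -17 cm / 50 = -0.34, -22 degrees / 60 = -0.3667.

Call:
send_rows --plan '[[[0,0,-0.08,0,0,0],[0,0,-0.16,0,0,0],[0,0,-0.24,0,0,0],[0,0,-0.32,0,0,0],[-0.08,0.04,-0.34,0,0,-0.0833],[-0.16,0.08,-0.348,0,0,-0.1667],[-0.24,0.12,-0.348,0,0,-0.2667],[-0.32,0.15,-0.348,0,0,-0.3667]]]' --fingers 1

```text
clock: 0.77
tool_pos: [0.2832, -0.5532, 0.401]
orientation: [-180.0, 0.0, -144.7]
force: [0.7, -0.4, -0.3]
opening: 0.0881
gripper_force: 0.0
```

```bash
python3 - <<'E'
from h import *
o=ctrl.get_obs();print(o['tool_pos'],o['orientation'],row([.45,-.3,.4],-120),row([.519,.1455,.36],-97))
E
```

```text
[ 0.28319304 -0.55317415  0.40103352] [-1.79959131e+02  2.13717468e-02 -1.44665521e+02] [-28.25, 11.01, 0.11, -0.04, 0.01, -24.67] [-59.64, 43.36, 4.09, -0.05, 0.0, -47.67]
```

To row units: -28.2 cm / 50 = -0.564, 11 cm / 50 = 0.22, -24.7 degrees / 60 = -0.4117.

Call:
send_rows --plan '[[[-0.564,0.22,0,0,0,-0.4117],[-0.564,0.22,0,0,0,-0.4117],[-0.564,0.22,0,0,0,-0.4117],[-0.564,0.22,0,0,0,-0.4117],[-0.564,0.22,0,0,0,-0.4117],[-0.564,0.22,0,0,0,-0.4117],[-0.564,0.22,0,0,0,-0.4117],[-0.564,0.22,0,0,0,-0.4117]]]'

```text
clock: 1.43
tool_pos: [0.4521, -0.2984, 0.4002]
orientation: [180.0, 0.1, -120.0]
force: [-0.2, -1.1, -0.5]
opening: 0.0877
gripper_force: 0.0
```

```bash
python3 - <<'E'
from h import *
print(row([.519,.1455,.36],-97))
E
```

```text
[-41.78, 16.4, 4.06, 0.0, 0.06, -23.01]
```

To row units: -41.8 cm / 50 = -0.836, 16.4 cm / 50 = 0.328, -23 degrees / 60 = -0.3833.

Call:
send_rows --plan '[[[-0.836,0.328,0,0,0,-0.3833],[-0.836,0.328,0,0,0,-0.3833],[-0.836,0.328,0,0,0,-0.3833],[-0.836,0.328,0,0,0,-0.3833],[-0.836,0.328,0,0,0,-0.3833],[-0.836,0.328,0,0,0,-0.3833],[-0.836,0.328,0,0,0,-0.3833],[-0.836,0.328,0,0,0,-0.3833]]]'

```text
clock: 2.1
tool_pos: [0.5003, 0.029, 0.4006]
orientation: [-180.0, 0.0, -97.2]
force: [2.0, -1.0, -0.5]
opening: 0.088
gripper_force: 0.0
```

```bash
python3 - <<'E'
from h import *
print(row([.519,.1455,.30],-97))
E
```

```text
[-11.79, -0.39, 10.07, -0.01, 0.02, -0.18]
```

Call:
send_rows --plan '[[[-0.08,-0.004,0,0,0,0],[-0.16,-0.006,0,0,0,0],[-0.236,-0.008,0,0,0,0],[-0.236,-0.008,0.08,0,0,0],[-0.236,-0.008,0.16,0,0,0],[-0.236,-0.008,0.2,0,0,0],[-0.236,-0.008,0.2,0,0,0],[-0.236,-0.008,0.2,0,0,0]]]'

```text
clock: 2.77
tool_pos: [0.5194, 0.1432, 0.3003]
orientation: [179.9, -0.1, -97.2]
force: [0.3, -0.2, 1.6]
opening: 0.0878
gripper_force: 0.0
```

```bash
python3 - <<'E'
from h import *
o=ctrl.get_obs();print(o['tool_pos'],o['orientation'])
print(row([.519,.1455,.181],-97))
s=snap('scene','s1')
cv2.imwrite('pics/c1.png',cv2.resize(s['img'][60:270,110:330],None,fx=2.7,fy=2.7,interpolation=2)[...,::-1])
E
```

```text
[0.5193857  0.14322968 0.30028196] [ 1.79930817e+02 -1.08202737e-01 -9.71795510e+01]
[-0.24, 0.05, 11.93, 0.07, -0.11, -0.18]
```

View pics/c1.png

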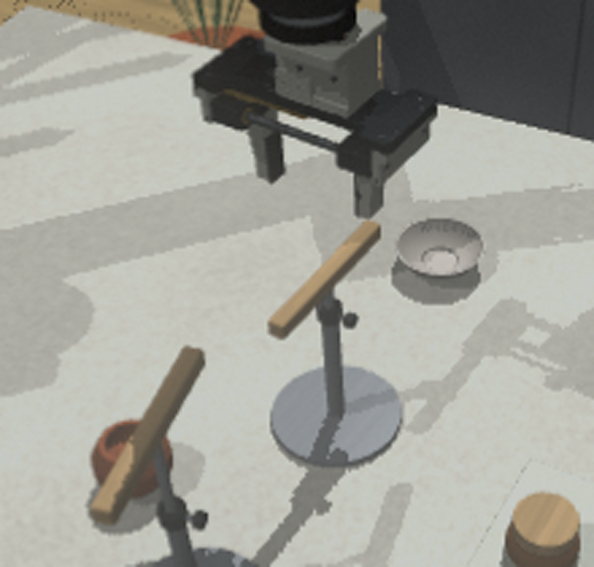

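The gripper is squarely above the lower bar, with its fingers straddling it across the bar's width. Descending now.

To row units: 11.9 cm / 50 = 0.238, 11 cm / 50 = 0.22, -0.2 degrees / 60 = -0.0033.

Call:
send_rows --plan '[[[-0.004,0,0.07,0,0,-0.0033],[-0.004,0,0.14,0,0,-0.0033],[-0.004,0,0.19,0,0,-0.0033],[-0.004,0,0.22,0,0,-0.0033],[-0.004,0,0.238,0,0,-0.0033],[-0.004,0,0.238,0,0,-0.0033],[-0.004,0,0.238,0,0,-0.0033]]]'

```text
clock: 3.4
tool_pos: [0.5209, 0.1459, 0.1833]
orientation: [-179.9, 0.1, -97.0]
force: [-0.0, -0.8, 0.9]
opening: 0.0874
gripper_force: 0.0
```

Call:
send_rows --plan '[[[0,0,0,0,0,0],[0,0,0,0,0,0],[0,0,0,0,0,0],[0,0,0,0,0,0],[0,0,0,0,0,0],[0,0,0,0,0,0],[0,0,0,0,0,0],[0,0,0,0,0,0]]]' --fingers 0

```text
clock: 4.07
tool_pos: [0.5198, 0.1456, 0.1815]
orientation: [180.0, -0.0, -97.0]
force: [0.1, 0.4, -0.2]
opening: 0.04
gripper_force: 0.0
```

Call:
send_rows --plan '[[[0,0,0,0,0,0],[0,0,0,0,0,0]]]'

```text
clock: 4.23
tool_pos: [0.5198, 0.1456, 0.1815]
orientation: [180.0, -0.0, -97.0]
force: [0.7, 0.5, 0.1]
opening: 0.0262
gripper_force: 0.0
```

Call:
send_rows --plan '[[[0,0,0,0,0,0],[0,0,0,0,0,0],[0,0,0,0,0,0],[0,0,0,0,0,0],[0,0,0,0,0,0]]]'

```text
clock: 4.65
tool_pos: [0.5197, 0.1456, 0.1815]
orientation: [180.0, -0.0, -97.0]
force: [0.2, -0.2, -0.3]
opening: 0.0174
gripper_force: 30.0
```

```bash
python3 - <<'E'
from h import *
a=load('s0');s=snap('scene','s2');t=snap('top','t2')
o=ctrl.get_obs();print(o['force'],o['moment'],o['tool_pos'],o['orientation'])
for x,f in((a,0),(s,2)):print(disc(x,(205,188,265,235)))
E
```

```text
[-0.51726045  0.13071545 -0.17578877] [ 0.03690156  0.24174787 -0.02653967] [0.51973181 0.14559375 0.18151561] [ 1.79996171e+02 -1.83406108e-03 -9.69894314e+01]
((234.27096557617188, 213.2463836669922), (35.29509353637695, 47.40927505493164), 86.59854888916016)
((234.25082397460938, 213.1616973876953), (35.74392318725586, 47.59402847290039), 85.71106719970703)
```

To row units: -5.5 cm / 50 = -0.11, -5.1 cm / 50 = -0.102, -15.4 degrees / 60 = -0.2567.

Call:
send_rows --plan '[[[0,0,-0.012,0,0,0],[0,0,-0.026,0,0,-0.0333],[0,0,-0.042,0,0,-0.0667],[0,0,-0.058,0,0,-0.1167],[0,0,-0.074,0,0,-0.1667],[0,0,-0.09,0,0,-0.2167],[0,0,-0.102,0,0,-0.25],[0,0,-0.11,0,0,-0.2567]]]'

```text
clock: 5.42
tool_pos: [0.52, 0.1457, 0.2376]
orientation: [-179.9, 0.0, -81.5]
force: [0.1, -0.3, -0.7]
opening: 0.0179
gripper_force: 30.0
```

Call:
send_rows --plan '[[[0,0,0,0,0,0],[0,0,0,0,0,0],[0,0,0,0,0,0],[0,0,0,0,0,0]]]'

```text
clock: 5.75
tool_pos: [0.5195, 0.1455, 0.236]
orientation: [180.0, -0.0, -81.6]
force: [-0.2, -0.5, -1.0]
opening: 0.0178
gripper_force: 30.0
```

```bash
python3 - <<'E'
from h import *
s=snap('scene','s3');t=snap('top','t3')
o=ctrl.get_obs();print(o['force'],o['moment'],o['tool_pos'],o['orientation'])
print(disc(s,(205,188,265,235)))
A=cv2.resize(s['img'][80:320,110:290],None,fx=2.5,fy=2.5,interpolation=2)
B=cv2.resize(t['img'][175:255,180:420],None,fx=3.3,fy=3.3,interpolation=2)
cv2.imwrite('pics/cA3.png',A[...,::-1]);cv2.imwrite('pics/cB3.png',B[...,::-1])
E
```

```text
[-0.40489445  0.31818824 -0.91223458] [ 0.05510134  0.10169962 -0.00233515] [0.51963423 0.14551366 0.23613641] [ 1.79963587e+02 -1.63729504e-02 -8.16124430e+01]
((234.18568420410156, 213.19424438476562), (35.865440368652344, 47.52072525024414), 85.58808135986328)
```

View pics/cA3.png

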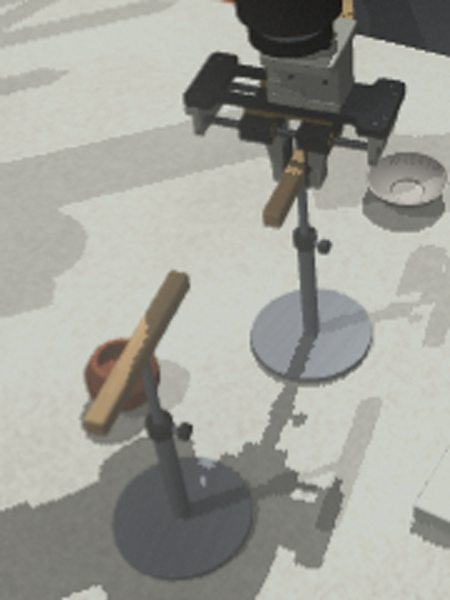

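View pics/cB3.png

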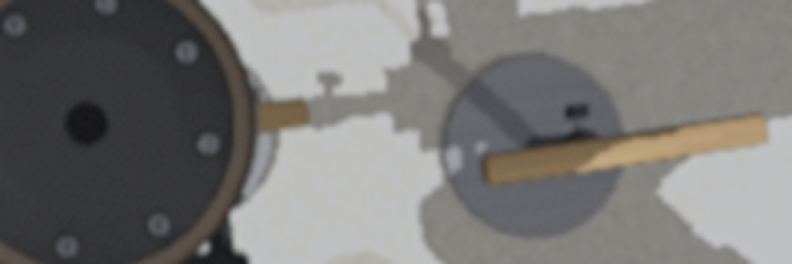

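The foot hasn't moved and the bar follows the gripper. To pin down the taller bar's height, I'll cut each rod's vertical axis with the plane through the scene camera and that bar's centreline. I'll do the same on the lower bar, whose height is known, to get the bias.

```bash
cat >> h.py <<'E'
def cline(s,box):
    S=4;x0,y0,x1,y1=box;im=cv2.resize(s['img'][y0:y1,x0:x1],None,fx=S,fy=S,interpolation=cv2.INTER_LINEAR)
    h=cv2.cvtColor(im,cv2.COLOR_RGB2HSV);m=cv2.inRange(h,(14,34,50),(24,255,255))
    c=max(cv2.findContours(m,0,1)[0],key=cv2.contourArea);k=np.zeros_like(m);cv2.drawContours(k,[c],0,255,-1)
    P=[];W=[]
    ys=np.where(k.any(1))[0];n=len(ys)
    for y in ys[int(.2*n):int(.8*n)]:
        x=np.where(k[y])[0];P.append((x.mean(),y));W.append(np.ptp(x)/S)
    P=np.array(P,np.float32);W=np.array(W);P=P[abs(W-np.median(W))<1.0]
    v=cv2.fitLine(P,cv2.DIST_HUBER,0,.01,.01).ravel();p=(v[2:]+.5)/S-.5+[x0,y0];return p,v[:2],np.median(W),len(P)
def zaxis(s,l,xy):
    o,r1=ray(s,*(l[0]-10*l[1]));_,r2=ray(s,*(l[0]+10*l[1]));n=np.cross(r1,r2)
    return o[2]-(n[:2]@(np.array(xy)-o[:2]))/n[2]
E
python3 - <<'E'
from h import *
for f in('s0','s1','s2','s3'):
    s=load(f);l=cline(s,(138,178,192,258));print(f,'mate',l[2:],zaxis(s,l,(.5103,-.125)),'x+1mm',zaxis(s,l,(.5113,-.125)))
    if f in('s0','s1'):
        l=cline(s,(205,138,255,190));print(f,'low',l[2:],zaxis(s,l,(.5195,.1455)))
    if f=='s3':
        l=cline(s,(210,150,235,175));print(f,'low',l[2:],zaxis(s,l,(.5195,.1455)))
for f in('t0','t2','t3'):
    t=load(f);e=disc(t,(308,185,378,250));print(e,onz(t,*e[0],.008))
    eb=ends(oak(t,(322,200,420,240)));P=[onz(t,*e,.274) for e in eb[:2]];d=P[0]-P[1];print(eb[2],np.degrees(np.arctan2(d[1],d[0]))+180,(P[0]+P[1])/2)
E
```

```text
s0 mate (np.float64(12.5), 79) 0.2642761515526726 x+1mm 0.2661806994085818
s0 low (np.float64(11.75), 93) 0.20408936553229284
s1 mate (np.float64(12.0), 72) 0.2638253028134241 x+1mm 0.26572944910404006
s1 low (np.float64(12.0), 106) 0.20406445271976914
s2 mate (np.float64(12.25), 98) 0.264168869725634 x+1mm 0.26608941184242474
s3 mate (np.float64(12.0), 107) 0.26426980289432633 x+1mm 0.2661849576731088
s3 low (np.float64(9.5), 51) 0.2561626713946352
((341.7296447753906, 219.19122314453125), (53.502437591552734, 54.3109245300293), 166.0186767578125) [ 0.50994545 -0.12467314  0.008     ]
((368.79461669921875, 219.6308135986328), (10.087150573730469, 87.12529754638672), 81.46923065185547) 98.28740105350516 [ 0.51087897 -0.12224365  0.274     ]
((341.4480895996094, 219.04725646972656), (53.370365142822266, 54.1942024230957), 157.87423706054688) [ 0.51030652 -0.12395576  0.008     ]
((368.8006591796875, 220.029541015625), (10.478229522705078, 86.42707061767578), 81.57302856445312) 98.1817144139398 [ 0.5101177  -0.12223119  0.274     ]
((341.3572082519531, 219.0306854248047), (53.49728775024414, 54.287391662597656), 160.5725555419922) [ 0.51034789 -0.12372402  0.008     ]
((368.7237243652344, 220.01620483398438), (10.395657539367676, 86.57101440429688), 81.6070785522461) 98.14921672818993 [ 0.51014265 -0.12208438  0.274     ]
```

To row units: -0.7 cm / 50 = -0.014, -0.6 cm / 50 = -0.012.

Call:
send_rows --plan '[[[0,0,-0.006,0,0,0],[0,0,-0.012,0,0,0],[0,0,-0.014,0,0,0],[0,0,-0.014,0,0,0],[0,0,-0.014,0,0,0]]]'

```text
clock: 6.27
tool_pos: [0.5198, 0.1457, 0.2437]
orientation: [-180.0, 0.0, -81.6]
force: [-0.4, -1.0, -0.9]
opening: 0.0176
gripper_force: 30.0
```

```bash
python3 - <<'E'
from h import *
s=snap('scene','s4');t=snap('top','t4');print(ctrl.get_obs()['tool_pos'])
# near-end bottom/top corners: same feature on both bars, both views
def quad(s,box,S=4):
    x0,y0,x1,y1=box;im=cv2.resize(s['img'][y0:y1,x0:x1],None,fx=S,fy=S,interpolation=cv2.INTER_LINEAR)
    h=cv2.cvtColor(im,cv2.COLOR_RGB2HSV);m=cv2.inRange(h,(14,34,50),(24,255,255))
    c=max(cv2.findContours(m,0,1)[0],key=cv2.contourArea).reshape(-1,2);return (c+.5)/S-.5+[x0,y0]
sm,sl=quad(s,(138,178,192,258)),quad(s,(205,145,232,175))
tm,tl=quad(t,(322,200,420,240)),quad(t,(257,200,280,222))
for n,c,d,xy in(('mate',sm,tm,(.5103,-.1245)),('low',sl,tl,(.5195,.1455))):
    print(n,'scene low-left',c[c[:,0].argmin()],c[c[:,1].argmax()],'top',d.min(0),d.max(0))
    q=np.radians(98.3);e=np.array(xy)-.085*np.array([np.cos(q),np.sin(q)]);v=.009*np.array([-np.sin(q),np.cos(q)])[::-1]
    u=np.array([np.sin(q),-np.cos(q)])*.009
    for z in(.255,.260,.265):
        print(z,'corners',[proj(s,[*(e+k*u),z+j]).round(1).tolist() for k in(-1,1) for j in(-.009,.009)])
l=cline(s,(138,178,192,258));print(zaxis(s,l,(.5103,-.1245)));l=cline(s,(138,215,165,258));print('near half',l,zaxis(s,l,(.5103,-.1245)))
l=cline(s,(205,145,235,175));print(l,zaxis(s,l,(.5195,.1455)))
A=cv2.resize(s['img'][120:260,130:250],None,fx=4.2,fy=4.2,interpolation=2);cv2.imwrite('pics/cA4.png',A[...,::-1])
E
```

```text
[0.51971476 0.14557268 0.24348533]
mate scene low-left [142.875 246.625] [149.875 254.125] top [325.625 208.625] [411.875 230.625]
0.255 corners [[144.4, 255.9], [142.5, 250.4], [152.8, 258.0], [151.1, 252.5]]
0.26 corners [[143.9, 254.4], [142.0, 248.8], [152.4, 256.5], [150.6, 250.9]]
0.265 corners [[143.4, 252.8], [141.5, 247.2], [151.9, 254.9], [150.1, 249.3]]
low scene low-left [214.625 162.125] [219.125 167.875] top [256.625 204.625] [273.375 214.625]
0.255 corners [[214.4, 170.9], [213.8, 165.2], [221.7, 172.3], [221.2, 166.6]]
0.26 corners [[214.2, 169.4], [213.6, 163.6], [221.5, 170.8], [221.0, 165.0]]
0.265 corners [[214.1, 167.8], [213.4, 161.9], [221.4, 169.2], [220.9, 163.3]]
0.26439332995670595
near half (array([154.14539528, 238.55743217]), array([ 0.5025788, -0.8645314], dtype=float32), np.float64(12.875), 37) 0.2633292954056009
(array([222.77499962, 155.57499981]), array([ 0.4630411, -0.8863368], dtype=float32), np.float64(9.5), 57) 0.2644868240117233
```

View pics/cA4.png

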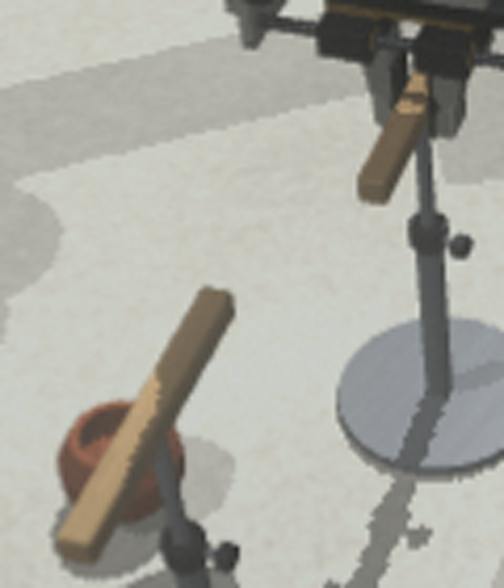

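The last crop shows both bars parallel. Their centreline heights agree at 0.264 m each by the same measure, and the rod is in its tube with the foot flat and unmoved. I'll let it settle briefly, then hand in.

Call:
send_rows --plan '[[[0,0,0,0,0,0],[0,0,0,0,0,0],[0,0,0,0,0,0],[0,0,0,0,0,0]]]'

```text
clock: 6.7
tool_pos: [0.5198, 0.1456, 0.2435]
orientation: [180.0, -0.0, -81.6]
force: [0.6, 0.3, -1.4]
opening: 0.018
gripper_force: 30.0
```

```bash
python3 -c "
from plant import ctrl
print(ctrl.close_job())"
```

```text
the job is handed in; nothing more can be done
None
```

I raised the lower T-bar about 62 mm and turned it about 15° to match the taller bar (level to within about 3 mm by the cameras), and handed the job in with the bar still gripped at 30 N, the rod in its tube and the foot unmoved; the hand-in gave no verdict.

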